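# Press a cartridge cap home in a ratchet bar clamp and let the clamp off

## Robot

A 6-joint arm with a two-finger parallel gripper is mounted at the origin on a cart in front of the work surface, level with it; the furniture and walls round the work are solid. World frame = base frame: x ahead of the robot, y to its left, z up, the work surface at z = 0. Lengths are in m, angles in rad, forces in N, time in s.
With the tool pointing down it reaches from about 0.3 to 0.825 m from the base axis. Payload 5.4 kg.
Tool frame: the origin (TCP) lies midway between the tips of the shut fingers; the grasp point (between the pads) lies 19 mm behind it (arm.grip_depth is the distance from the TCP to the grasp point, in m); z points along the fingers, y is the direction in which the jaws open and shut (so a half turn about z gives the same grasp; the last joint's range is limited). The gripper opens to 92 mm and grips with 3 to 60 N. Pads are 20 mm wide; open, the fingers measure 128 mm over their backs; the gripper's body (75 mm by 189 mm) begins 69 mm behind the grasp point.
Start: joints at [1.019, 0.158, 1.597, -0, 1.386, -0.21], TCP at [0.193, 0.542, 0.215] pointing down, gripper open.
Joint ranges: [-2.91, 2.91], [-0.94, 2.29], [0.18, 2.7], [-1.29, 4.43], [0.17, 2.64], [-3, 3]. Speed limits (rad/s): [2.57, 2.57, 3.14, 3.14, 3.14, 3.14].

## Interface

Orientations are given as a rotation vector (axis times angle).
In Python, from plant import sensors, vision, ticket, arm gives the robot as it stands.
- The arm moves only by the shell command python3 -m inch 'ROWS' [FORCE]. ROWS is JSON, a list of rows, each an object with "claw": the closure, from 0 (fully open) to 1 (shut); "delta_pos": the shift along the world's x, y, z in cm, a list of three; "roll": the turn about the world's z in rad. A call has exactly 8 rows; each row is the pose to reach, as a shift and turn from the pose commanded when the call began; what a row does not reach only later rows make up. A row lasts 1/8 s, in which the tool goes at most 62.5 mm and 10.7 degrees, less where a joint would pass 70% of its speed; a pose out of reach is approached as far as the arm can. A call with a gripper value outside its range is refused whole. The fingers move at their own pace and stop on an object; FORCE is the grip in N (left out, the last holds). Time passes only in rows, so rows that repeat a pose let the fingers close, or fill a call up. It gives the time, the measured TCP pose, the force and the opening at its end, in the units of the state.
- sensors.get_obs(): the state, without advancing time (a new reading comes with each control period).
- vision.snapshot(name): name is "side" or "top" or "wrist"; returns a dict with "pixels" (384x512x3 uint8, blue, green, red), "fx", "fy", "cx", "cy" (pixels), "camera_from_world" (4x4, takes a point from world to camera coordinates). Camera axes: x right, y up, looking along -z (the intrinsics and any distortion apply to the point x, -y, -z); pixel columns grow to the right and rows downward; lengths in m; the calibration is good to about 2 mm. A picture is of the moment at which its call begins. There is no depth.
- ticket.finish_job(): hands the job in, once; it reports no verdict.
The state is a dict: "time": time; "joint_pos": joint angles; "joint_velocities": joint speeds; "joint_torque": joint torques, N m; "ee_pos": TCP position; "tcp_rot": TCP orientation; "wrist_force": force on the tool from outside, world axes, zero at the start; "ft_torque": the same for the moment, N m; "finger_gap": finger opening in m.
Only numpy, scipy, OpenCV 4.12 (cv2) and the standard library are available. Lean on these libraries where they do the work, as an engineer would, in place of code of your own. Each camera call takes 0.05 s, during which the arm holds its last target.

## Task

Squeeze the trigger of the bench clamp towards its grip again and again, so that the jaw walks onto the filter cartridge and presses its end cap fully home, gently: the jaw must never bear on the cap with more than 25 N. Then press the release tab and hold it down until the jaw has run all the way back open, leaving the cartridge lying in its nest. Do not touch the cartridge with the gripper, and leave the other things on the bench where they are.

Things in the scene. Friction and masses are not known exactly. Their poses are not given: they have to be found in the camera images.
- clamp: Ratchet bar clamp, fixed on the bench on an aluminium plate 225 x 106 mm. Origin on the bench between grip and trigger; own x along the steel bar towards the moving jaw, y towards the side with the cartridge nest and release tab, z up. Grey housing x -37 to 21, y -18 to 18 mm, top z 72 mm. Fixed jaw's rubber face at x 35 mm. Only grip, trigger and tab rise above z 72 mm.
- grip_mid (a point): Fixed point midway between the outer faces of the rigid black grip (face at clamp x -34 mm, 26 mm wide in y, z 72 to 129 mm) and the resting trigger (x 20 mm), 54 mm apart; at clamp x -7, y 0, z 105 mm. A gripper reaches down over both here, fingers closing along the clamp's x.
- trigger (a joint): Sprung trigger (upright nearer the moving jaw): slides along the clamp's -x to the grip, 0 at rest to 0.014 m at its stop (4.2 to 5.9 N), springs back when let go. A full stroke pulls the bar 2 notches of 6 mm, which stay; its first mm are idle. Bar drag adds about 5 N, pressing the cap in 6 N more; once the cap is home it stalls short and all further squeeze goes one to one into the cartridge.
- trigger_mid (a point): Middle of the trigger's outer face (24 mm wide, z 81 to 127 mm), moves with it; at clamp x 20 mm when at rest.
- bar_jaw (a joint): Travel of the bar with the moving jaw: 0 fully open (a spring of about 3 N drives it there when released), grows up to 0.06 m as the jaw closes along the clamp's -x; held by a ratchet at every 6 mm.
- jaw_pad: Rubber pad of the moving jaw, 34 x 34 mm, 6 mm thick, giving about 1 mm per 12 N; the body's origin coincides with the clamp's origin when the jaw is fully open, and moves with the bar.
- jaw_face (a point): Centre of the moving pad's face, at clamp x 147 mm (fully open), y 46, z 45 mm.
- cartridge: White cylindrical filter cartridge, 32 mm diameter, barrel 60 mm long, lying loose along the clamp's x in two V saddles between the jaws. Origin at the barrel's centre, on its axis; own x points to the end cap and the moving jaw. It may start up to 6 mm short of the fixed jaw and is pushed up to it by the clamp.
- end_cap (a joint): How far the grey end cap (flange 28 mm diameter, 8 mm thick) has been pushed into the barrel: 0 with the flange 12 mm proud of the barrel's rim, 0.012 m fully home, flange on the rim. It moves with 6 N of friction and stays where it is left.
- cap_face (a point): Centre of the cap's outer face, 50 mm from the cartridge's origin along its x when proud by 12 mm, 38 mm when home.
- release_tab (a joint): Release tab: 0 up, 0.008 m fully pressed straight down; sprung, 2.2 N up, 4 N pressed, plus about 2 N for the pawls. From about 5 mm down it frees the bar as long as it is held down; the jaw then takes up to 1 s to run open.
- tab_top (a point): Middle of the tab's top, a black pad 26 x 26 mm beside the grip, at clamp x -20, y 48, z 78 mm when up. The grip and trigger stand 49 mm higher and 22 mm away from its edge.
- amber_jar: Small amber jar, 52 mm diameter, 89 mm high, loose, behind the clamp; origin under its centre. Leave it.
- timer: Small white lab timer, 62 x 65 x 18 mm, loose, beside the clamp; origin under its centre. Leave it.
- beaker: Glass beaker, 60 mm wide, 74 mm high, loose, further back; origin under its centre. Leave it.
- petri_stack: Stack of petri dishes, 92 mm wide, 57 mm high, loose, to the right; origin under its centre. Leave it.
Not all that is in view belongs to the job. Of the things like the cartridge, leave any that is orange or red; of the rest the smaller one is meant.

How it is judged:
By the outcome, as a careful person would: the job done as asked, in the order asked, and still so for the second after the job is handed in, with the robot touching nothing.
It also fails if it takes over 51 s, if anything falls off the work surface, if the arm or the gripper's body presses on something with over 40 N, if the wrist force passes 120 N, or if a joint passes its speed limit or range.

## Working session

There is one attempt and no reset: what is moved stays moved. The work goes in short steps, Python scripts to look and compute and a shell command to move; the robot and the scene stay as the last step left them, time stands still between calls to the robot, and variables do not carry over. Pictures are saved under pics/ and viewed, and the job is handed in when it is done.

```bash
ls; mkdir -p pics; python3 - <<'E'
from plant import sensors, vision, arm
import cv2
o=sensors.get_obs()
for k,v in o.items(): print(k,v)
for n in ("side","top","wrist"):
    s=vision.snapshot(n); cv2.imwrite(f"pics/{n}0.png",s["pixels"]); print(n,{k:(v.tolist() if hasattr(v,'tolist') else v) for k,v in s.items() if k!="pixels"})
print([x for x in dir(arm) if x[0]!='_'])
E
```

```text
pics
time 0.0
joint_pos [ 1.01887688e+00  1.59062008e-01  1.59822465e+00 -2.79717775e-05
  1.38619332e+00 -2.10130798e-01]
joint_velocities [ 0.00216242  0.00116313 -0.00119195 -0.00084284  0.00014935 -0.00047772]
joint_torque [-1.07604854e-03 -3.85595477e+01 -3.22095895e+01  6.99545466e-02
  3.81212658e-02 -1.52260750e-04]
ee_pos [0.19243317 0.5411778  0.21361544]
tcp_rot [-5.34147702e-01 -3.09516299e+00  2.76746452e-03]
wrist_force [0.13107624 0.29951529 0.19371847]
ft_torque [ 0.02202579 -0.02713102 -0.01963523]
finger_gap 0.09160216788108928
side {'fx': 375.6775596755444, 'fy': 375.6775596755444, 'cx': 259.9175457314732, 'cy': 193.1174552436138, 'camera_from_world': [[0.9844319957592174, -0.17392186697694179, 0.025393501388725072, -0.5525664324594001], [0.05911691700357798, 0.463685700419728, 0.8840253171432696, -0.01204652695913376], [-0.1655259370899808, -0.8687616217429963, 0.4667487640443867, -1.1433608129894415], [0.0, 0.0, 0.0, 1.0]]}
top {'fx': 419.39832811518124, 'fy': 419.39832811518124, 'cx': 259.8303178519509, 'cy': 191.27195140229412, 'camera_from_world': [[-0.07743739945579071, -0.9969924453951526, 0.0030843136217643327, -0.13975178131384838], [0.9754857357903645, -0.07512706254489974, 0.2068417359792406, -0.5303526893028556], [-0.20598793274135127, 0.019025990075888677, 0.978369553525955, -1.0988547203152281], [0.0, 0.0, 0.0, 1.0]]}
wrist {'fx': 268.09142930663387, 'fy': 268.09142930663387, 'cx': 255.91072967502726, 'cy': 193.213562384214, 'camera_from_world': [[0.3350214931747707, 0.9422077485836052, -0.002271039401276338, -0.5740686076964732], [-0.900485824349834, 0.3194752019468498, -0.29506079964309184, 0.0331855059262277], [-0.2772830309556437, 0.10089674846115963, 0.9554757803806533, -0.39326422864720945], [0.0, 0.0, 0.0, 1.0]]}
['IKError', 'grip_depth']
```

View pics/side0.png

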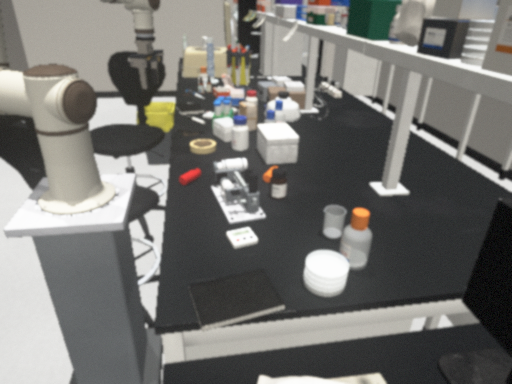

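View pics/top0.png

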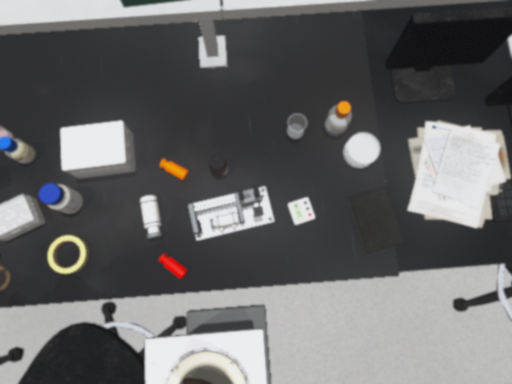

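View pics/wrist0.png

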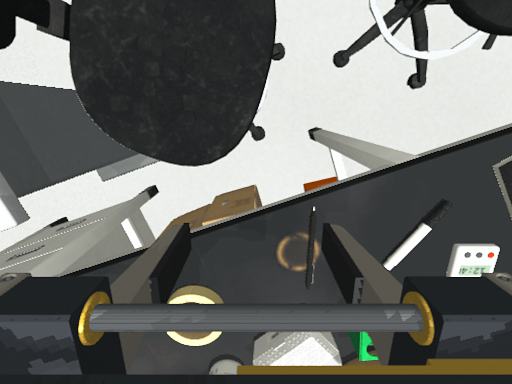

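The side view shows the clamp around (240,195), the timer at (242,237) and the jar at (279,185). In the top view the clamp plate is around (231,213) and the timer at (301,210). There are also orange (173,168), red (172,265) and larger white (150,215) bottle-like things. I'll take a closer crop.

```bash
python3 - <<'E'
import cv2
t=cv2.imread("pics/top0.png")[140:285,130:330]; cv2.imwrite("pics/topc.png",cv2.resize(t,None,fx=4,fy=4,interpolation=cv2.INTER_CUBIC))
t=cv2.imread("pics/side0.png")[140:260,170:310]; cv2.imwrite("pics/sidec.png",cv2.resize(t,None,fx=5,fy=5,interpolation=cv2.INTER_CUBIC))
E
```

```text
(no output)
```

View pics/topc.png

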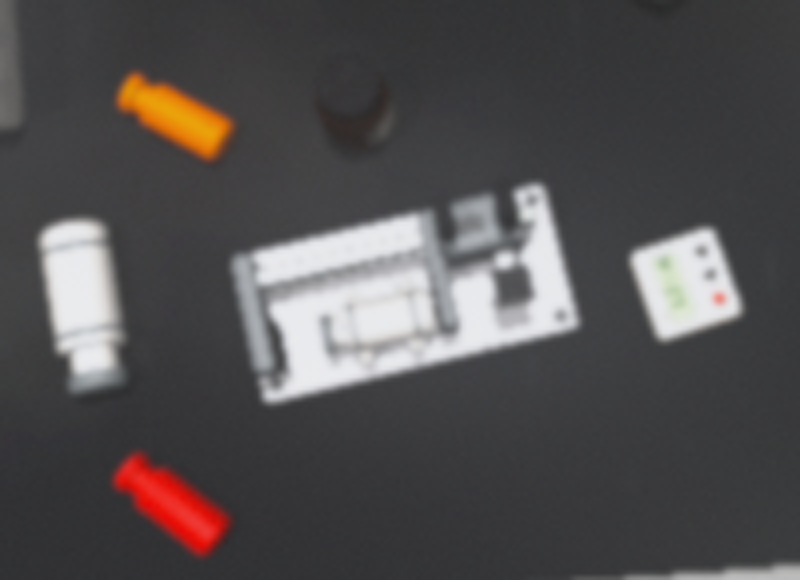

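View pics/sidec.png

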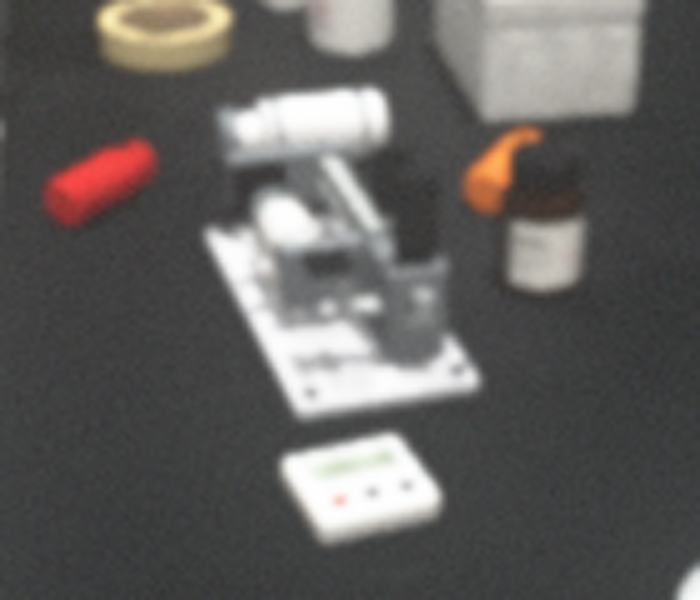

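Candidates for the cartridge, with top-view pixels:
- White cylinder lying in the clamp nest, about (226,220).
- Larger white bottle, about (150,215).
- Orange one, (173,168).
- Red one, (172,265).

The smaller white one, in the nest, is meant. The crop confirms it lies between the jaws. Next I'll get the clamp's yaw and rough position.

```bash
cat > h.py <<'E'
import numpy as np, cv2
from plant import sensors, vision
def ray(s,u,v):
    M=np.array(s["camera_from_world"]); R=M[:3,:3]; t=M[:3,3]
    d=np.array([(u-s["cx"])/s["fx"],-(v-s["cy"])/s["fy"],-1.0])
    return -R.T@t, R.T@d
def onz(s,u,v,z):
    c,d=ray(s,u,v); return c+d*(z-c[2])/d[2]
def proj(s,p):
    M=np.array(s["camera_from_world"]); q=M[:3,:3]@np.array(p)+M[:3,3]
    return s["cx"]+s["fx"]*q[0]/-q[2], s["cy"]-s["fy"]*q[1]/-q[2]
def cw(o,yaw,p):  # clamp->world
    c,s_=np.cos(yaw),np.sin(yaw)
    return np.array([o[0]+c*p[0]-s_*p[1], o[1]+s_*p[0]+c*p[1], p[2]])
E
python3 - <<'E'
from h import *
s=vision.snapshot("top"); im=s["pixels"]
g=im.min(axis=2); m=(g>120).astype(np.uint8); m[:, :183]=0; m[:,280:]=0; m[:180]=0; m[245:]=0
pts=cv2.findNonZero(m); r=cv2.minAreaRect(pts); b=cv2.boxPoints(r); print(b)
for z in (0.0,0.006,0.012):
    w=np.array([onz(s,*p,z)[:2] for p in b]); print(z,w.round(4).tolist(),[round(float(np.linalg.norm(w[i]-w[(i+1)%4])),4) for i in range(4)])
# camera pos
print(ray(s,0,0)[0])
for n,u,v in (("tab?",130+513/4,140+280/4),):
    print(n,onz(s,u,v,0.078))
E
```

```text
[[186.62926 203.60675]
 [265.8416  184.48651]
 [274.87866 221.92584]
 [195.66632 241.04608]]
0.0 [[0.5098, 0.0309], [0.5484, -0.2002], [0.4376, -0.2171], [0.4007, 0.01]] [0.2343, 0.1121, 0.23, 0.111]
0.006 [[0.5086, 0.0299], [0.5471, -0.2], [0.4368, -0.2168], [0.4001, 0.0091]] [0.2332, 0.1116, 0.2289, 0.1105]
0.012 [[0.5075, 0.029], [0.5457, -0.1998], [0.436, -0.2165], [0.3995, 0.0083]] [0.232, 0.111, 0.2277, 0.1099]
[ 0.28017866 -0.15826851  1.18521611]
tab? [ 0.46260354 -0.17162583  0.078     ]
```

```bash
python3 - <<'E'
from h import *
from scipy.spatial.transform import Rotation as R
o=sensors.get_obs(); m=R.from_rotvec(o["tcp_rot"]).as_matrix(); print(m.round(3)); print(np.degrees(np.arctan2(m[1,1],m[0,1])))
s=vision.snapshot("wrist"); c=ray(s,0,0)[0]; print("cam in tool",m.T@(c-o["ee_pos"])); M=np.array(s["camera_from_world"])[:3,:3]; print("look dir tool",m.T@(-M[2]), "up", m.T@M[1])
E
```

```text
[[-0.942  0.335 -0.001]
 [ 0.335  0.942 -0.001]
 [ 0.    -0.001 -1.   ]]
70.41469150047628
cam in tool [ 0.08439049  0.00020567 -0.17049605]
look dir tool [-2.95387733e-01 -5.32959375e-04  9.55377309e-01] up [ 9.55377437e-01 -3.72189170e-04  2.95387565e-01]
```

```bash
python3 -m inch '[{"claw":0,"delta_pos":[2.5,-5.4,0.5],"roll":0.1},{"claw":0,"delta_pos":[5,-10.8,1],"roll":0.2},{"claw":0,"delta_pos":[7.5,-16.2,1.5],"roll":0.3},{"claw":0,"delta_pos":[10,-21.6,2],"roll":0.4},{"claw":0,"delta_pos":[12.5,-27,2.5],"roll":0.5},{"claw":0,"delta_pos":[15,-32.4,3],"roll":0.504},{"claw":0,"delta_pos":[17.5,-37.8,3],"roll":0.504},{"claw":0,"delta_pos":[20,-43.2,3],"roll":0.504}]'
```

```text
time: 1.25
ee_pos: [0.3933, 0.1079, 0.2449]
tcp_rot: [-0.254, 3.13, 0.0]
wrist_force: [0.4, 0.4, 0.5]
finger_gap: 0.092
```

```bash
python3 -m inch '[{"claw":0,"delta_pos":[2.5,-5.4,0],"roll":0},{"claw":0,"delta_pos":[5,-10.8,0],"roll":0},{"claw":0,"delta_pos":[7.5,-16.2,0],"roll":0},{"claw":0,"delta_pos":[10,-21.6,0],"roll":0},{"claw":0,"delta_pos":[11.5,-25.9,0],"roll":0},{"claw":0,"delta_pos":[11.5,-25.9,0],"roll":0},{"claw":0,"delta_pos":[11.5,-25.9,0],"roll":0},{"claw":0,"delta_pos":[11.5,-25.9,0],"roll":0}]'
python3 - <<'E'
from h import *
import pickle
from scipy.spatial.transform import Rotation as R
for n in ("wrist","top","side"):
    s=vision.snapshot(n); pickle.dump(s,open(f"{n}1.pkl","wb")); cv2.imwrite(f"pics/{n}1.png",s["pixels"])
o=sensors.get_obs(); m=R.from_rotvec(o["tcp_rot"]).as_matrix(); print(o["ee_pos"],np.degrees(np.arctan2(m[1,1],m[0,1])),o["joint_pos"].round(3))
E
```

```text
time: 2.25
ee_pos: [0.5075, -0.148, 0.2447]
tcp_rot: [-0.257, 3.131, 0.0]
wrist_force: [0.3, 0.8, 0.2]
finger_gap: 0.0922
[ 0.50764689 -0.14833448  0.24479225] 99.37078440457287 [-0.513  0.018  1.687  0.     1.436 -2.247]
```

View pics/wrist1.png

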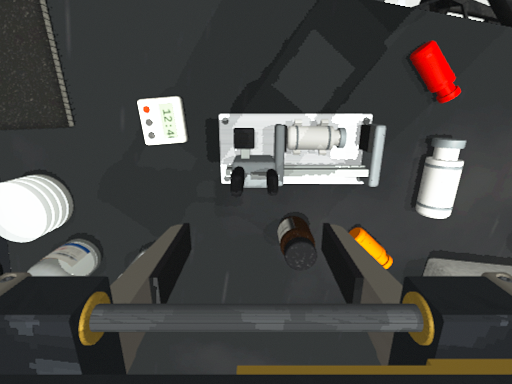

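The wrist view shows the clamp clearly: tab (black square) at (244,138), grip top at (237,180), trigger top at (272,181), cartridge at (315,137). I'll zoom in.

```bash
python3 - <<'E'
import cv2
t=cv2.imread("pics/wrist1.png")[105:200,210:395]; cv2.imwrite("pics/w1c.png",cv2.resize(t,None,fx=4.3,fy=4.3,interpolation=cv2.INTER_NEAREST))
E
```

```text
(no output)
```

View pics/w1c.png

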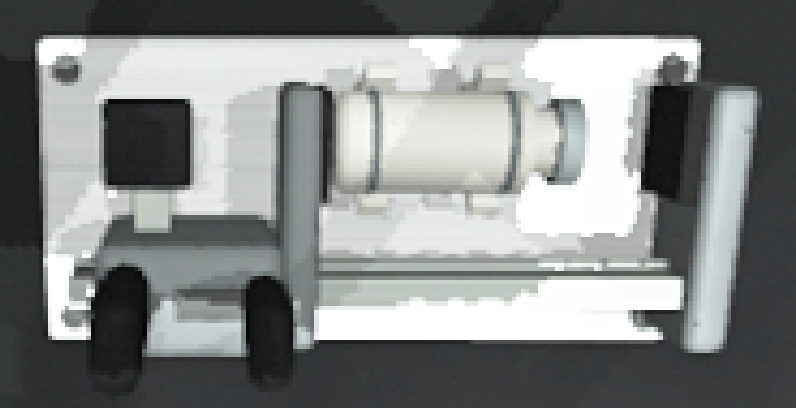

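```bash
python3 - <<'E'
from h import *
import pickle
s=pickle.load(open("wrist1.pkl","rb")); im=s["pixels"]
g=im.max(axis=2)
m=(g<45).astype(np.uint8); sub=np.zeros_like(m); sub[122:152,228:260]=m[122:152,228:260]
n,l,st,ce=cv2.connectedComponentsWithStats(sub); i=1+st[1:,4].argmax(); print(st[i],ce[i])
x,y,w,h,_=st[i]
tl=onz(s,x,y,.078); br=onz(s,x+w,y+h,.078); print("tab sizes",tl,br); tab=onz(s,ce[i][0],ce[i][1],.078); print("tab",tab)
for yaw in [np.radians(a) for a in (99,99.37)]:
    o=tab-cw([0,0],yaw,[-.020,.048,0]); print("origin",o, "gripmid",cw(o,yaw,[-.007,0,.105]))
# grip/trigger outer edges
for v in (178,182,186,190): 
    print(v,"".join("#" if q<45 else "." for q in g[v,225:285]))
# plate edges
w=(im.min(axis=2)>140).astype(np.uint8); w[:, :215]=0; w[:,378:]=0;w[:108]=0;w[192:]=0
print(cv2.boxPoints(cv2.minAreaRect(cv2.findNonZero(w))))
t=pickle.load(open("top1.pkl","rb"));
E
```

```text
[234 128  20  20 350] [243.3        138.00571429]
tab sizes [ 0.44906181 -0.18456343  0.078     ] [ 0.46910764 -0.15647968  0.078     ]
tab [ 0.45912454 -0.1715272   0.078     ]
origin [ 0.50340489 -0.14426458  0.078     ] gripmid [ 0.50449994 -0.1511784   0.105     ]
origin [ 0.50322792 -0.1439792   0.078     ] gripmid [ 0.50436758 -0.15088581  0.105     ]
178 .......############.......................###########.......
182 ......#############.......................###########.......
186 .....#############.........................##########.......
190 .....#############........................###########.......
[[218. 113.]
 [377. 113.]
 [377. 187.]
 [218. 187.]]
```

```bash
python3 - <<'E'
from h import *
import pickle
s=pickle.load(open("wrist1.pkl","rb")); yaw=np.radians(99.2)
o=onz(s,243.8,138.3,.078)-cw([0,0],yaw,[-.020,.048,0]); print(o)
def inv(p): 
    d=np.array(p)[:2]-o[:2]; c,q=np.cos(yaw),np.sin(yaw); return (np.array([c*d[0]+q*d[1],-q*d[0]+c*d[1]])*1000).round(1)
for u,v,z,n in ((230,190,.129,"grip -34"),(278,188,.127,"trig 20"),(288.3,140,.045,"fixed face 35?"),(361,137,.045,"jaw face 147"),(359.5,137,.062,"jaw face top"),(287.3,137,.061,"fixed face top"),(346,136,.045,"cap face")):
    print(n,inv(onz(s,u,v,z)))
for z in (0,.006,.01):
  print(z,[inv(onz(s,u,v,z)) for u,v in ((218.5,113.5),(373,113.5),(220.5,184.5))])
t=pickle.load(open("top1.pkl","rb")); sd=pickle.load(open("side1.pkl","rb"))
for nm,c in (("top",t),("side",sd)):
    im=c["pixels"].copy()
    for p in ((-.02,.048,.078),(-.034,0,.129),(.020,0,.127),(.147,.046,.045),(.035,.046,.062),(.115,.046,.045)):
        u,v=proj(c,cw(o,yaw,p)); print(nm,p,round(u,1),round(v,1)); cv2.circle(im,(int(u),int(v)),1,(0,255,0),-1)
    im=im[160:260,160:330] if nm=="top" else im[140:240,190:320]
    cv2.imwrite(f"pics/{nm}1c.png",cv2.resize(im,None,fx=4.5,fy=4.5))
E
```

```text
[ 0.50356296 -0.14344586  0.078     ]
grip -34 [-33.7  -3.7]
trig 20 [19.9 -1.8]
fixed face 35? [39.1 42.7]
jaw face 147 [137.6  47. ]
jaw face top [129.1  48.6]
fixed face top [35.7 48.2]
cap face [117.1  48.3]
0 [array([-60.7,  76.5]), array([168.7,  77.2]), array([-61.6, -32.8])]
0.006 [array([-59.9,  76.5]), array([166.1,  77.3]), array([-60.8, -31.1])]
0.01 [array([-59.3,  76.6]), array([164.5,  77.3]), array([-60.2, -30. ])]
top (-0.02, 0.048, 0.078) 258.1 211.2
top (-0.034, 0, 0.129) 258.9 188.9
top (0.02, 0, 0.127) 238.6 193.9
top (0.147, 0.046, 0.045) 198.4 226.7
top (0.035, 0.046, 0.062) 238.1 216.2
top (0.115, 0.046, 0.045) 209.9 223.9
side (-0.02, 0.048, 0.078) 235.0 191.4
side (-0.034, 0, 0.129) 253.5 174.6
side (0.02, 0, 0.127) 247.4 167.4
side (0.147, 0.046, 0.045) 221.2 177.1
side (0.035, 0.046, 0.062) 230.5 187.7
side (0.115, 0.046, 0.045) 223.7 181.3
```

View pics/side1c.png

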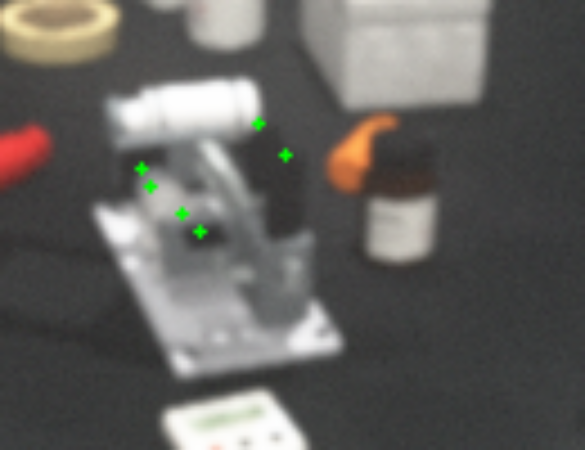

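View pics/top1c.png

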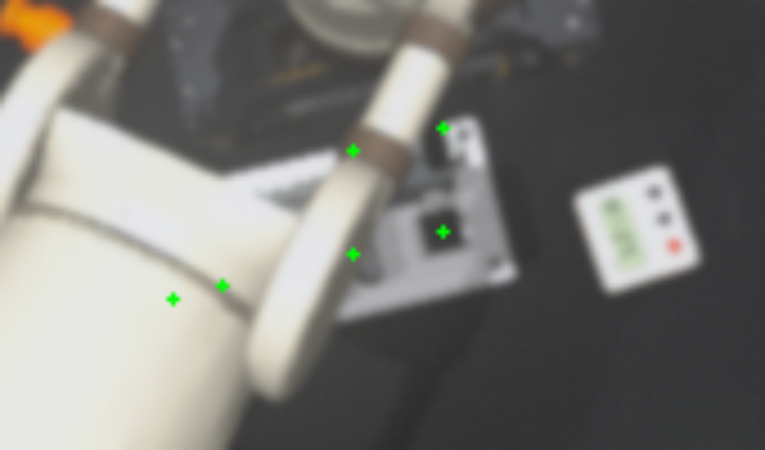

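Wrist-view check: the grip face measures -33.7 mm (should be -34) and the trigger face 19.9 mm (should be 20). Origin is about (0.5036,-0.1434), yaw 99.2°. I'll descend with the TCP at clamp x≈-14, the centre of the fully squeezed pair.

```bash
python3 -m inch '[{"claw":0,"delta_pos":[-0.2,-0.9,-4],"roll":0},{"claw":0,"delta_pos":[-0.2,-0.9,-8],"roll":0},{"claw":0,"delta_pos":[-0.2,-0.9,-12],"roll":0},{"claw":0,"delta_pos":[-0.2,-0.9,-15.5],"roll":0},{"claw":0,"delta_pos":[-0.2,-0.9,-15.6],"roll":0},{"claw":0,"delta_pos":[-0.2,-0.9,-15.6],"roll":0},{"claw":0.2,"delta_pos":[-0.2,-0.9,-15.6],"roll":0},{"claw":0.2,"delta_pos":[-0.2,-0.9,-15.6],"roll":0}]' 30
python3 - <<'E'
from h import *
for n in ("wrist","side"):
    s=vision.snapshot(n); cv2.imwrite(f"pics/{n}2.png",s["pixels"])
E
```

```text
time: 3.4
ee_pos: [0.5066, -0.1587, 0.09]
tcp_rot: [-0.255, 3.129, -0.002]
wrist_force: [-0.2, 0.4, -0.1]
finger_gap: 0.0744
```

View pics/wrist2.png

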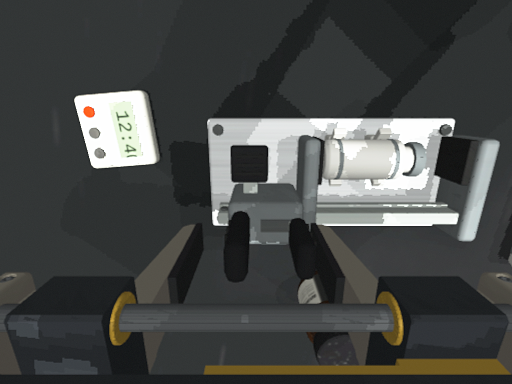

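View pics/side2.png

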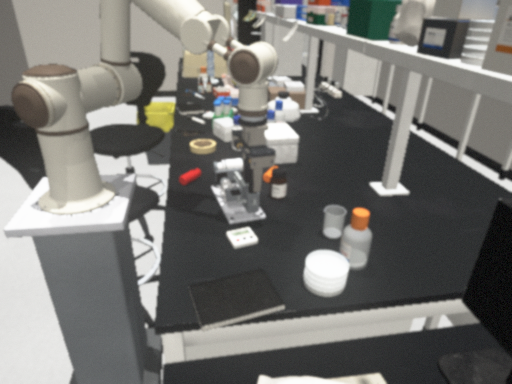

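Fingers straddle the grip and trigger as planned. First stroke.

```bash
python3 -m inch '[{"claw":0.55,"delta_pos":[0,0.1,-0.1],"roll":0},{"claw":0.55,"delta_pos":[0,0.1,-0.1],"roll":0},{"claw":0.55,"delta_pos":[0,0.1,-0.1],"roll":0},{"claw":0.55,"delta_pos":[0,0.1,-0.1],"roll":0},{"claw":0.55,"delta_pos":[0,0.1,-0.1],"roll":0},{"claw":0.55,"delta_pos":[0,0.1,-0.1],"roll":0},{"claw":0.55,"delta_pos":[0,0.1,-0.1],"roll":0},{"claw":0.55,"delta_pos":[0,0.1,-0.1],"roll":0}]' 30
python3 - <<'E'
from h import *
for n in ("wrist",):
    s=vision.snapshot(n); cv2.imwrite(f"pics/{n}3.png",s["pixels"])
E
```

```text
time: 4.5
ee_pos: [0.5058, -0.157, 0.0876]
tcp_rot: [-0.254, 3.131, 0.001]
wrist_force: [0.1, 4.4, 1.2]
finger_gap: 0.0415
```

View pics/wrist3.png

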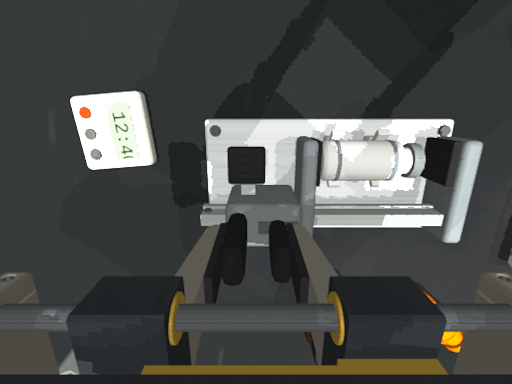

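The trigger has gone in about 13 mm and the bar has advanced. I'll complete the stroke to its stop, then open.

```bash
python3 -m inch '[{"claw":0.59,"delta_pos":[0,0,0],"roll":0},{"claw":0.59,"delta_pos":[0,0,0],"roll":0},{"claw":0.59,"delta_pos":[0,0,0],"roll":0},{"claw":0.2,"delta_pos":[0,0,0],"roll":0},{"claw":0.2,"delta_pos":[0,0,0],"roll":0},{"claw":0.2,"delta_pos":[0,0,0],"roll":0},{"claw":0.2,"delta_pos":[0,0,0],"roll":0},{"claw":0.2,"delta_pos":[0,0,0],"roll":0}]' 30
python3 - <<'E'
from h import *
for n in ("wrist",):
    s=vision.snapshot(n); cv2.imwrite(f"pics/{n}4.png",s["pixels"])
E
```

```text
time: 5.55
ee_pos: [0.5056, -0.1578, 0.0876]
tcp_rot: [0.255, -3.131, 0.001]
wrist_force: [0.4, -1.3, 0.0]
finger_gap: 0.0736
```

View pics/wrist4.png

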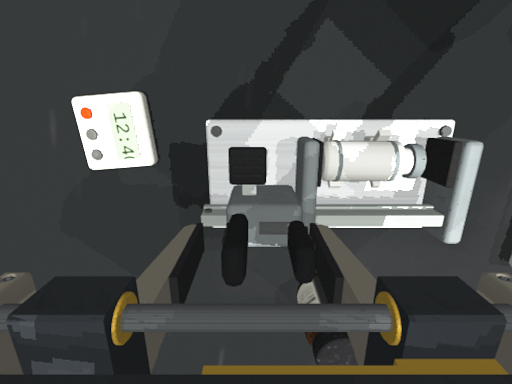

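The jaw moved about 15 px (≈11–12 mm) and stayed. Second stroke, all in one call.

```bash
python3 -m inch '[{"claw":0.59,"delta_pos":[0,0,0],"roll":0},{"claw":0.59,"delta_pos":[0,0,0],"roll":0},{"claw":0.59,"delta_pos":[0,0,0],"roll":0},{"claw":0.59,"delta_pos":[0,0,0],"roll":0},{"claw":0.59,"delta_pos":[0,0,0],"roll":0},{"claw":0.59,"delta_pos":[0,0,0],"roll":0},{"claw":0.59,"delta_pos":[0,0,0],"roll":0},{"claw":0.2,"delta_pos":[0,0,0],"roll":0}]' 30
cat >> h.py <<'E'
import pickle
def snap(n,tag):
    s=vision.snapshot(n); pickle.dump(s,open(f"{n}{tag}.pkl","wb")); cv2.imwrite(f"pics/{n}{tag}.png",s["pixels"])
    o=sensors.get_obs(); print(round(o["time"],2),o["ee_pos"].round(4),o["wrist_force"].round(2),round(o["finger_gap"],4)); return s
O=(0.50356,-0.14345); YAW=np.radians(99.2)
def inv(p):
    d=np.array(p)[:2]-np.array(O); c,q=np.cos(YAW),np.sin(YAW); return (np.array([c*d[0]+q*d[1],-q*d[0]+c*d[1]])*1000).round(1)
E
python3 - <<'E'
from h import *
snap("wrist",5)
E
```

```text
time: 6.6
ee_pos: [0.5054, -0.1562, 0.0874]
tcp_rot: [0.254, -3.131, -0.004]
wrist_force: [-0.6, 4.5, -0.7]
finger_gap: 0.0475
6.65 [ 0.5054 -0.1561  0.0873] [-0.31  4.64 -0.88] 0.0514
```

View pics/wrist5.png

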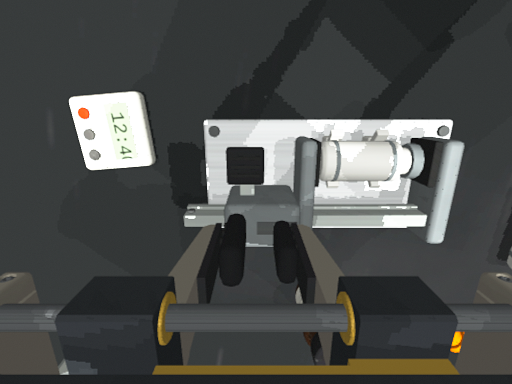

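Jaw edge is now at about column 462, so travel is about 24 mm and the cap is nearly touched. Third stroke, with a gentler grip of 22 N.

```bash
python3 -m inch '[{"claw":0.2,"delta_pos":[0,0,0],"roll":0},{"claw":0.2,"delta_pos":[0,0,0],"roll":0},{"claw":0.2,"delta_pos":[0,0,0],"roll":0},{"claw":0.4,"delta_pos":[0,0,0],"roll":0},{"claw":0.5,"delta_pos":[0,0,0],"roll":0},{"claw":0.55,"delta_pos":[0,0,0],"roll":0},{"claw":0.59,"delta_pos":[0,0,0],"roll":0},{"claw":0.59,"delta_pos":[0,0,0],"roll":0}]' 22
python3 - <<'E'
from h import *
s=snap("wrist",6)
E
```

```text
time: 7.65
ee_pos: [0.5061, -0.1578, 0.0878]
tcp_rot: [-0.254, 3.131, -0.001]
wrist_force: [1.8, -1.5, -0.9]
finger_gap: 0.0398
7.7 [ 0.5061 -0.1578  0.0878] [ 1.97 -1.34 -0.38] 0.0396
```

View pics/wrist6.png

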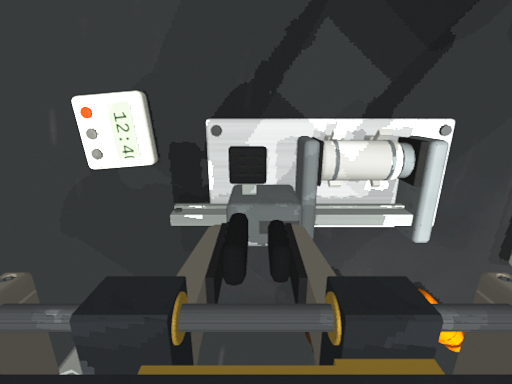

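Gap 39.6 mm means the trigger is on its stop, so the jaw is at 36 mm and pressing the cap in. Fourth stroke: position-limited steps, reading the wrist force. It starts to about 8–9 mm of trigger travel.

```bash
python3 -m inch '[{"claw":0.2,"delta_pos":[0,0,0],"roll":0},{"claw":0.2,"delta_pos":[0,0,0],"roll":0},{"claw":0.2,"delta_pos":[0,0,0],"roll":0},{"claw":0.2,"delta_pos":[0,0,0],"roll":0},{"claw":0.35,"delta_pos":[0,0,0],"roll":0},{"claw":0.4,"delta_pos":[0,0,0],"roll":0},{"claw":0.42,"delta_pos":[0,0,0],"roll":0},{"claw":0.42,"delta_pos":[0,0,0],"roll":0}]' 22
python3 - <<'E'
from h import *
s=snap("wrist",7); o=sensors.get_obs(); x=inv(o["ee_pos"])[0]; print("trig t",20-(x+o["finger_gap"]*500),"gripfinger",x-o["finger_gap"]*500)
im=s["pixels"][120:250,300:470]; cv2.imwrite("pics/w7c.png",cv2.resize(im,None,fx=4.5,fy=4.5,interpolation=cv2.INTER_CUBIC))
E
```

```text
time: 8.7
ee_pos: [0.5047, -0.1534, 0.0872]
tcp_rot: [0.254, -3.129, -0.012]
wrist_force: [-1.9, 13.9, 7.0]
finger_gap: 0.0536
8.75 [ 0.5048 -0.1534  0.0872] [-1.19 14.64  6.21] 0.0533
trig t 3.3568157320591965 gripfinger -36.6431842679408
```

View pics/w7c.png

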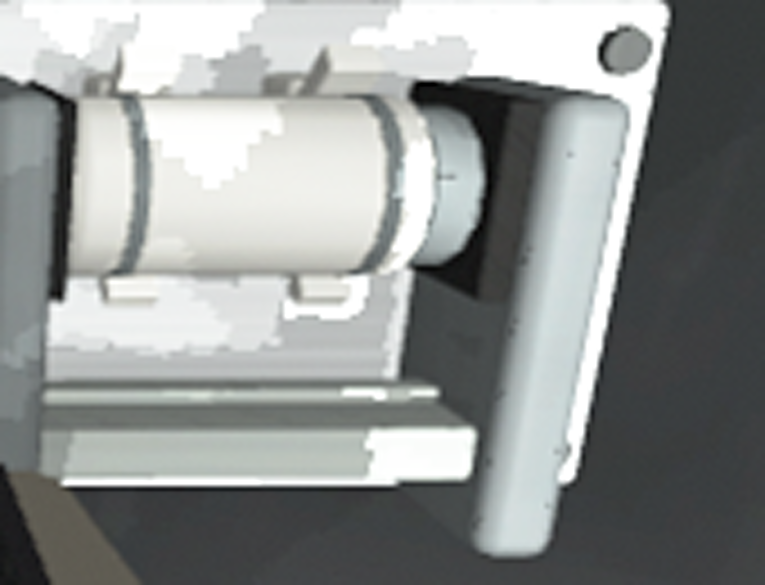

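```bash
cat >> h.py <<'E'
def meas(s,pts):
    for n,u,v,z in pts: print(n,inv(onz(s,u,v,z)))
E
python3 - <<'E'
from h import *
s=pickle.load(open("wrist7.pkl","rb"))
f=lambda a,b:(300+a/4.5,120+b/4.5)
meas(s,[("barrel far end",*f(72,180),.045+.016),("rim face end",*f(437,180),.045+.014),("cap face",*f(486,180),.045+.014),("cap face axis z",*f(486,180),.045),("tab",*(248,165),.078)])
im=s["pixels"]; b,g,r=[im[160,380:415,i] for i in range(3)]; print(list(zip(range(380,415),b,g,r)))
E
```

```text
barrel far end [34.9 49.7]
rim face end [96.4 49.3]
cap face [104.6  49.3]
cap face axis z [112.7  46.9]
tab [-15.1  49.2]
[(380, np.uint8(234), np.uint8(240), np.uint8(239)), (381, np.uint8(234), np.uint8(240), np.uint8(239)), (382, np.uint8(234), np.uint8(239), np.uint8(239)), (383, np.uint8(234), np.uint8(240), np.uint8(240)), (384, np.uint8(238), np.uint8(242), np.uint8(243)), (385, np.uint8(204), np.uint8(210), np.uint8(211)), (386, np.uint8(147), np.uint8(148), np.uint8(143)), (387, np.uint8(137), np.uint8(137), np.uint8(129)), (388, np.uint8(193), np.uint8(193), np.uint8(183)), (389, np.uint8(219), np.uint8(219), np.uint8(207)), (390, np.uint8(255), np.uint8(255), np.uint8(255)), (391, np.uint8(255), np.uint8(255), np.uint8(255)), (392, np.uint8(255), np.uint8(255), np.uint8(255)), (393, np.uint8(255), np.uint8(255), np.uint8(255)), (394, np.uint8(255), np.uint8(255), np.uint8(255)), (395, np.uint8(255), np.uint8(255), np.uint8(255)), (396, np.uint8(200), np.uint8(203), np.uint8(196)), (397, np.uint8(186), np.uint8(186), np.uint8(175)), (398, np.uint8(228), np.uint8(229), np.uint8(219)), (399, np.uint8(223), np.uint8(223), np.uint8(211)), (400, np.uint8(222), np.uint8(222), np.uint8(210)), (401, np.uint8(219), np.uint8(219), np.uint8(208)), (402, np.uint8(218), np.uint8(218), np.uint8(205)), (403, np.uint8(217), np.uint8(217), np.uint8(203)), (404, np.uint8(215), np.uint8(214), np.uint8(202)), (405, np.uint8(216), np.uint8(215), np.uint8(203)), (406, np.uint8(209), np.uint8(209), np.uint8(197)), (407, np.uint8(138), np.uint8(137), np.uint8(130)), (408, np.uint8(23), np.uint8(24), np.uint8(23)), (409, np.uint8(21), np.uint8(23), np.uint8(21)), (410, np.uint8(43), np.uint8(42), np.uint8(42)), (411, np.uint8(57), np.uint8(60), np.uint8(59)), (412, np.uint8(61), np.uint8(64), np.uint8(64)), (413, np.uint8(62), np.uint8(65), np.uint8(64)), (414, np.uint8(59), np.uint8(64), np.uint8(61))]
```

```bash
python3 - <<'E'
from h import *
for k in (5,6,7):
    s=pickle.load(open(f"wrist{k}.pkl","rb")); im=s["pixels"]; g=im.max(axis=2)
    sub=np.zeros(g.shape,np.uint8); sub[140:190,220:275]=(g<45)[140:190,220:275]
    n,l,st,ce=cv2.connectedComponentsWithStats(sub); i=1+st[1:,4].argmax(); print(k,"tab",st[i],inv(onz(s,*(ce[i]+.5),.078)))
    v=160
    for vv in (160,200): print(vv,[ (u,int(g[vv,u])) for u in range(395,480) if abs(int(g[vv,u])-int(g[vv,u-1]))>25])
im=[cv2.resize(pickle.load(open(f"wrist{k}.pkl","rb"))["pixels"][125:250,300:470],None,fx=4,fy=4,interpolation=cv2.INTER_CUBIC) for k in (5,)]
cv2.imwrite("pics/w5c.png",im[0])
im=[cv2.resize(pickle.load(open(f"wrist{k}.pkl","rb"))["pixels"][125:250,300:470],None,fx=4,fy=4,interpolation=cv2.INTER_CUBIC) for k in (6,)]
cv2.imwrite("pics/w6c.png",im[0])
E
```

```text
5 tab [ 227  148   37   36 1300] [-19.7  48.5]
160 [(395, 217), (397, 244), (412, 56), (414, 193), (415, 225), (424, 138), (425, 15), (460, 167), (461, 102), (462, 55)]
200 [(402, 214), (407, 155), (408, 56), (451, 174), (452, 106), (453, 57)]
6 tab [ 229  147   37   36 1298] [-19.7  48.5]
160 [(397, 255), (403, 143), (405, 207), (414, 162), (415, 90), (416, 13), (427, 114), (445, 219), (447, 155), (448, 48)]
200 [(395, 132), (396, 59), (420, 126), (421, 152), (437, 254), (439, 76)]
7 tab [ 222  148   37   36 1292] [-19.8  48.6]
160 [(396, 203), (398, 229), (407, 138), (408, 24), (419, 111), (437, 233), (441, 71)]
200 [(429, 240), (433, 73)]
```

View pics/w5c.png

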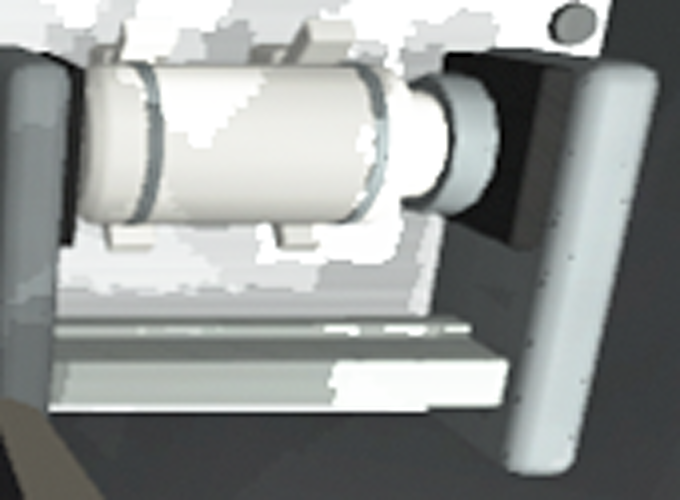

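View pics/w6c.png

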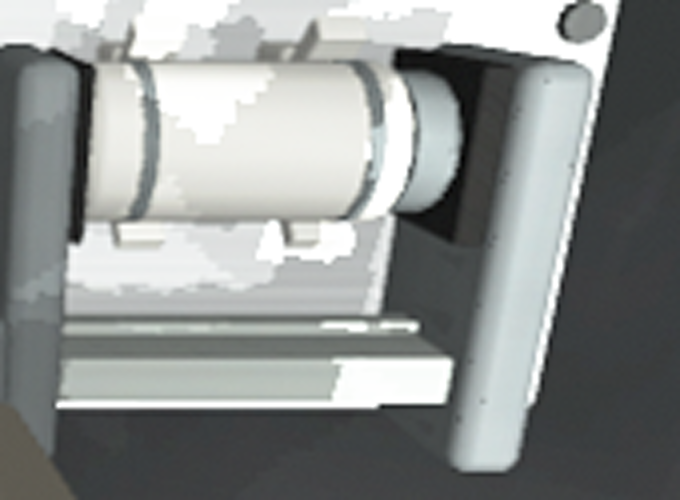

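```bash
python3 - <<'E'
from h import *
E5={1:None,5:(461.5,160),6:(447.5,160),7:(440,160)}
s=pickle.load(open("wrist1.pkl","rb")); g=s["pixels"].max(axis=2)
for v in (135,140): print([(u,int(g[v,u])) for u in range(330,395) if abs(int(g[v,u])-int(g[v,u-1]))>25])
for z in (.055,.062,.07): 
    print(z,"k1",inv(onz(s,384.5,137,z)),[(k,inv(onz(pickle.load(open(f"wrist{k}.pkl","rb")),*E5[k],z)).tolist()) for k in (5,6,7)])
E={5:[("cap",425,160),("barrelrim",395,160)],6:[("cap",415,160),("rim",403.5,160)],7:[("cap",407.3,160),("rim",397,160)]}
for k in E:
    q=pickle.load(open(f"wrist{k}.pkl","rb"))
    for n,u,v in E[k]: print(k,n,inv(onz(q,u,v,.059)))
E
```

```text
[(330, 126), (331, 208), (340, 183), (342, 209), (346, 225), (347, 253), (357, 174), (359, 139), (360, 57), (361, 15), (374, 86), (375, 134), (376, 169), (377, 198), (383, 171), (384, 140), (385, 96), (386, 49)]
[(331, 215), (339, 151), (341, 190), (346, 243), (355, 225), (356, 171), (359, 114), (360, 12), (374, 115), (375, 158), (376, 186), (377, 215), (384, 123), (385, 47)]
0.055 k1 [164.8  48.1] [(5, [144.4, 48.6]), (6, [132.0, 48.0]), (7, [131.5, 48.6])]
0.062 k1 [161.5  48.7] [(5, [139.0, 49.8]), (6, [126.9, 49.3]), (7, [126.6, 49.9])]
0.07 k1 [157.7  49.4] [(5, [132.8, 51.2]), (6, [121.2, 50.7]), (7, [121.0, 51.3])]
5 cap [113.9  49.2]
5 barrelrim [91.5 49.2]
6 cap [104.8  48.7]
6 rim [96.2 48.7]
7 cap [104.   49.3]
7 rim [96.3 49.3]
```

```bash
python3 - <<'E'
from h import *
for k in (1,5,6,7):
    s=pickle.load(open(f"wrist{k}.pkl","rb")); v=137 if k==1 else 160
    r=s["pixels"][v,:,:].max(axis=1); lo={1:355,5:422,6:412,7:404}[k]
    print(k,list(zip(range(lo,lo+34),r[lo:lo+34].tolist())))
    for u in range(lo,lo+30,3): print(u,inv(onz(s,u,v,.062))[0],end="; ")
    print()
E
```

```text
1 [(355, 236), (356, 171), (357, 177), (358, 183), (359, 130), (360, 36), (361, 16), (362, 23), (363, 23), (364, 21), (365, 22), (366, 22), (367, 21), (368, 20), (369, 47), (370, 57), (371, 57), (372, 59), (373, 59), (374, 79), (375, 139), (376, 177), (377, 203), (378, 219), (379, 218), (380, 214), (381, 209), (382, 207), (383, 196), (384, 141), (385, 72), (386, 50), (387, 51), (388, 53)]
355 123.3; 358 127.2; 361 131.1; 364 134.9; 367 138.8; 370 142.7; 373 146.6; 376 150.5; 379 154.4; 382 158.2; 
5 [(422, 214), (423, 211), (424, 138), (425, 15), (426, 23), (427, 23), (428, 24), (429, 24), (430, 24), (431, 24), (432, 41), (433, 58), (434, 63), (435, 62), (436, 64), (437, 63), (438, 63), (439, 63), (440, 69), (441, 85), (442, 107), (443, 131), (444, 154), (445, 169), (446, 179), (447, 191), (448, 203), (449, 215), (450, 220), (451, 220), (452, 219), (453, 218), (454, 217), (455, 216)]
422 109.8; 425 112.0; 428 114.2; 431 116.5; 434 118.7; 437 120.9; 440 123.1; 443 125.3; 446 127.5; 449 129.7; 
6 [(412, 215), (413, 201), (414, 162), (415, 90), (416, 13), (417, 30), (418, 51), (419, 61)
[... 226 characters left out ...]
9, 218), (440, 216), (441, 216), (442, 216), (443, 208), (444, 191), (445, 219)]
412 100.8; 415 103.0; 418 105.2; 421 107.4; 424 109.6; 427 111.8; 430 114.0; 433 116.3; 436 118.5; 439 120.7; 
7 [(404, 215), (405, 216), (406, 209), (407, 138), (408, 24), (409, 23), (410, 43), (411, 60), (412, 64), (413, 65), (414, 64), (415, 63), (416, 64), (417, 59), (418, 82), (419, 111), (420, 135), (421, 158), (422, 174), (423, 185), (424, 197), (425, 210), (426, 222), (427, 223), (428, 222), (429, 220), (430, 220), (431, 218), (432, 218), (433, 217), (434, 217), (435, 210), (436, 188), (437, 233)]
404 99.9; 407 102.1; 410 104.3; 413 106.5; 416 108.8; 419 111.0; 422 113.2; 425 115.4; 428 117.7; 431 119.9;
```

The jaw pad measures exactly one notch (6 mm) further closed than assumed in every picture, so the jaw started at one notch and is now held at 42 mm. The cap is about 1–2 mm short of home and the trigger force is about 15 N. I'll continue in very small steps.

```bash
python3 -m inch '[{"claw":0.425,"delta_pos":[0,0,0],"roll":0},{"claw":0.43,"delta_pos":[0,0,0],"roll":0},{"claw":0.435,"delta_pos":[0,0,0],"roll":0},{"claw":0.44,"delta_pos":[0,0,0],"roll":0},{"claw":0.44,"delta_pos":[0,0,0],"roll":0},{"claw":0.44,"delta_pos":[0,0,0],"roll":0},{"claw":0.44,"delta_pos":[0,0,0],"roll":0},{"claw":0.44,"delta_pos":[0,0,0],"roll":0}]' 22
cat >> h.py <<'E'
def rep(tag):
    s=snap("wrist",tag); o=sensors.get_obs(); x=inv(o["ee_pos"])[0]; print("t",20-(x+o["finger_gap"]*500),"gripfinger",x-o["finger_gap"]*500)
    r=s["pixels"][160].max(axis=1).astype(int); print([(u,int(r[u])) for u in range(388,424)])
    print("x at 410",inv(onz(s,410,160,.059)), "dx/px .74"); return s
E
python3 -c "
from h import *
rep(8)"
```

```text
time: 9.75
ee_pos: [0.5047, -0.1532, 0.0872]
tcp_rot: [0.254, -3.129, -0.013]
wrist_force: [-2.5, 15.4, 6.3]
finger_gap: 0.0513
9.8 [ 0.5047 -0.1532  0.0872] [-1.61 14.53  7.39] 0.0516
t 3.978791913926603 gripfinger -35.621208086073395
[(388, 191), (389, 243), (390, 255), (391, 255), (392, 255), (393, 255), (394, 255), (395, 255), (396, 233), (397, 221), (398, 221), (399, 222), (400, 220), (401, 219), (402, 217), (403, 215), (404, 216), (405, 212), (406, 138), (407, 14), (408, 27), (409, 47), (410, 62), (411, 64), (412, 64), (413, 62), (414, 64), (415, 65), (416, 67), (417, 91), (418, 116), (419, 139), (420, 163), (421, 177), (422, 188), (423, 201)]
x at 410 [106.3  49.3] dx/px .74
```

```bash
python3 -m inch '[{"claw":0.44,"delta_pos":[0,-0.05,0],"roll":0},{"claw":0.44,"delta_pos":[0,-0.1,0],"roll":0},{"claw":0.44,"delta_pos":[0,-0.1,0],"roll":0},{"claw":0.44,"delta_pos":[0,-0.15,0],"roll":0},{"claw":0.44,"delta_pos":[0,-0.15,0],"roll":0},{"claw":0.44,"delta_pos":[0,-0.15,0],"roll":0},{"claw":0.44,"delta_pos":[0,-0.15,0],"roll":0},{"claw":0.44,"delta_pos":[0,-0.15,0],"roll":0}]' 22
python3 -c "
from h import *
rep(9)"
```

```text
time: 10.8
ee_pos: [0.5048, -0.1542, 0.0871]
tcp_rot: [0.254, -3.129, -0.014]
wrist_force: [-1.4, 16.0, 7.0]
finger_gap: 0.0515
10.85 [ 0.5049 -0.1542  0.0872] [-1.71 16.29  7.77] 0.0513
t 5.230363103437105 gripfinger -36.5696368965629
[(388, 219), (389, 218), (390, 216), (391, 255), (392, 255), (393, 255), (394, 255), (395, 255), (396, 255), (397, 248), (398, 218), (399, 220), (400, 221), (401, 220), (402, 218), (403, 215), (404, 211), (405, 201), (406, 134), (407, 33), (408, 21), (409, 43), (410, 60), (411, 64), (412, 62), (413, 64), (414, 63), (415, 64), (416, 66), (417, 88), (418, 115), (419, 138), (420, 161), (421, 176), (422, 188), (423, 201)]
x at 410 [105.3  49.3] dx/px .74
```

```bash
python3 -m inch '[{"claw":0.44,"delta_pos":[0,-0.05,0],"roll":0},{"claw":0.44,"delta_pos":[0,-0.1,0],"roll":0},{"claw":0.44,"delta_pos":[0,-0.1,0],"roll":0},{"claw":0.44,"delta_pos":[0,-0.15,0],"roll":0},{"claw":0.44,"delta_pos":[0,-0.15,0],"roll":0},{"claw":0.44,"delta_pos":[0,-0.15,0],"roll":0},{"claw":0.44,"delta_pos":[0,-0.15,0],"roll":0},{"claw":0.44,"delta_pos":[0,-0.15,0],"roll":0}]' 22
python3 -c "
from h import *
rep(10)"
```

```text
time: 11.85
ee_pos: [0.5049, -0.1547, 0.0871]
tcp_rot: [0.254, -3.13, -0.017]
wrist_force: [-1.5, 19.7, 7.5]
finger_gap: 0.0516
11.9 [ 0.5049 -0.1547  0.0871] [-1.32 19.89  7.31] 0.0515
t 5.571593166631388 gripfinger -37.028406833368614
[(388, 191), (389, 219), (390, 216), (391, 241), (392, 255), (393, 255), (394, 255), (395, 255), (396, 255), (397, 255), (398, 229), (399, 218), (400, 220), (401, 220), (402, 219), (403, 217), (404, 216), (405, 203), (406, 164), (407, 90), (408, 14), (409, 36), (410, 52), (411, 62), (412, 64), (413, 63), (414, 63), (415, 65), (416, 68), (417, 89), (418, 97), (419, 129), (420, 160), (421, 175), (422, 188), (423, 200)]
x at 410 [105.   49.3] dx/px .74
```

The force now rises about 10 N per mm of trigger, which is the pad's stiffness, so the cap has stalled home with about 9–10 N on the jaw. One more 1 mm step to confirm.

```bash
python3 -m inch '[{"claw":0.44,"delta_pos":[0,-0.05,0],"roll":0},{"claw":0.44,"delta_pos":[0,-0.1,0],"roll":0},{"claw":0.44,"delta_pos":[0,-0.1,0],"roll":0},{"claw":0.44,"delta_pos":[0,-0.1,0],"roll":0},{"claw":0.44,"delta_pos":[0,-0.1,0],"roll":0},{"claw":0.44,"delta_pos":[0,-0.1,0],"roll":0},{"claw":0.44,"delta_pos":[0,-0.1,0],"roll":0},{"claw":0.44,"delta_pos":[0,-0.1,0],"roll":0}]' 22
python3 -c "
from h import *
s=rep(11)
cv2.imwrite('pics/w11c.png',cv2.resize(s['pixels'][125:250,300:470],None,fx=4,fy=4,interpolation=cv2.INTER_CUBIC))"
```

```text
time: 12.9
ee_pos: [0.5049, -0.1551, 0.0871]
tcp_rot: [0.254, -3.13, -0.019]
wrist_force: [-1.0, 21.4, 9.6]
finger_gap: 0.0517
12.95 [ 0.505  -0.155   0.0871] [-1.12 21.74  8.3 ] 0.0515
t 5.947495103049878 gripfinger -37.45250489695012
[(388, 191), (389, 220), (390, 216), (391, 227), (392, 255), (393, 255), (394, 255), (395, 255), (396, 255), (397, 255), (398, 240), (399, 218), (400, 220), (401, 221), (402, 219), (403, 218), (404, 215), (405, 212), (406, 190), (407, 113), (408, 15), (409, 24), (410, 47), (411, 61), (412, 64), (413, 62), (414, 62), (415, 63), (416, 65), (417, 87), (418, 105), (419, 131), (420, 159), (421, 174), (422, 185), (423, 199)]
x at 410 [104.8  49.3] dx/px .74
```

View pics/w11c.png

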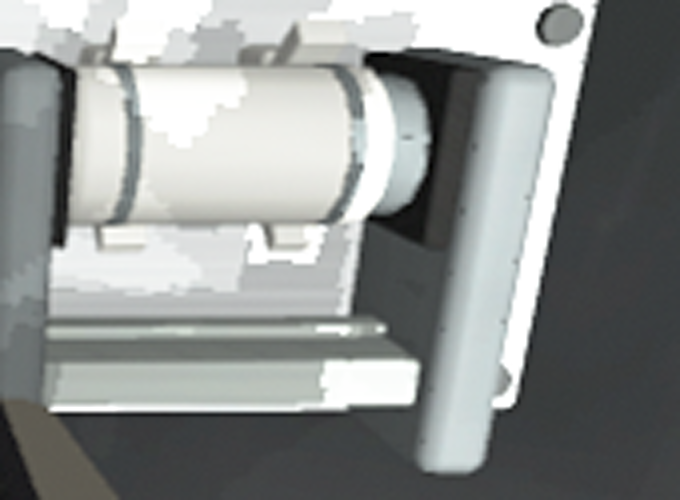

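The flange sits on the rim, cap face at ≈102.5 mm (home is 103), trigger force 21.7 N, so about 11 N on the cap. Now I let go, lift clear, shut the fingers and move over the tab.

```bash
python3 -m inch '[{"claw":0,"delta_pos":[0,0,0],"roll":0},{"claw":0,"delta_pos":[0,0,0],"roll":0},{"claw":0,"delta_pos":[0,0,0],"roll":0},{"claw":0,"delta_pos":[0,0,3],"roll":0},{"claw":0,"delta_pos":[0,0,6.5],"roll":0},{"claw":0.6,"delta_pos":[0,0,7],"roll":0},{"claw":1,"delta_pos":[-2.3,-0.45,7],"roll":0},{"claw":1,"delta_pos":[-4.6,-0.9,7],"roll":0}]' 22
python3 -m inch '[{"claw":1,"delta_pos":[0,0,0],"roll":0},{"claw":1,"delta_pos":[0,0,0],"roll":0},{"claw":1,"delta_pos":[0,0,0],"roll":0},{"claw":1,"delta_pos":[0,0,0],"roll":0},{"claw":1,"delta_pos":[0,0,-2],"roll":0},{"claw":1,"delta_pos":[0,0,-4],"roll":0},{"claw":1,"delta_pos":[0,0,-5],"roll":0},{"claw":1,"delta_pos":[0,0,-5],"roll":0}]' 22
python3 -c "
from h import *
s=rep(12); print(inv(sensors.get_obs()['ee_pos'])); snap('side',12)"
```

```text
time: 13.95
ee_pos: [0.4586, -0.1703, 0.1563]
tcp_rot: [0.255, -3.13, -0.001]
wrist_force: [-0.0, -0.3, -0.3]
finger_gap: 0.0638
time: 14.95
ee_pos: [0.4595, -0.17, 0.1071]
tcp_rot: [0.255, -3.13, -0.001]
wrist_force: [-0.0, -0.2, 0.0]
finger_gap: 0.0001
15.0 [ 0.4599 -0.1703  0.1078] [ 0.44 -0.45  1.04] 0.0006
t 39.30894453967433 gripfinger -19.89105546032567
[(388, 58), (389, 57), (390, 58), (391, 57), (392, 57), (393, 56), (394, 58), (395, 58), (396, 57), (397, 57), (398, 57), (399, 58), (400, 58), (401, 57), (402, 58), (403, 56), (404, 57), (405, 57), (406, 56), (407, 57), (408, 58), (409, 56), (410, 57), (411, 57), (412, 58), (413, 57), (414, 56), (415, 57), (416, 57), (417, 57), (418, 56), (419, 59), (420, 56), (421, 57), (422, 57), (423, 57)]
x at 410 [107.8  93.4] dx/px .74
[-19.6  47.4]
15.05 [ 0.4602 -0.1705  0.1083] [ 0.19  0.16 -0.21] 0.0005
```

View pics/wrist12.png

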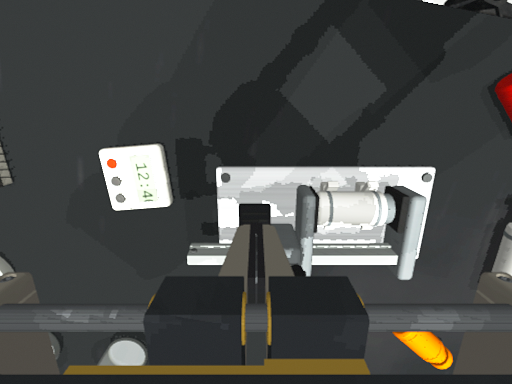

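Shut fingers are above the tab (clamp -19.6, 47.4), the jaw is held at about 42 mm and the cap is home. Pressing the tab about 7 mm and holding.

```bash
python3 -m inch '[{"claw":1,"delta_pos":[0,0,-1.5],"roll":0},{"claw":1,"delta_pos":[0,0,-2.5],"roll":0},{"claw":1,"delta_pos":[0,0,-3],"roll":0},{"claw":1,"delta_pos":[0,0,-3.3],"roll":0},{"claw":1,"delta_pos":[0,0,-3.6],"roll":0},{"claw":1,"delta_pos":[0,0,-3.7],"roll":0},{"claw":1,"delta_pos":[0,0,-3.7],"roll":0},{"claw":1,"delta_pos":[0,0,-3.7],"roll":0}]' 22
python3 -m inch '[{"claw":1,"delta_pos":[0,0,0],"roll":0},{"claw":1,"delta_pos":[0,0,0],"roll":0},{"claw":1,"delta_pos":[0,0,0],"roll":0},{"claw":1,"delta_pos":[0,0,0],"roll":0},{"claw":1,"delta_pos":[0,0,0],"roll":0},{"claw":1,"delta_pos":[0,0,0],"roll":0},{"claw":1,"delta_pos":[0,0,0],"roll":0},{"claw":1,"delta_pos":[0,0,0],"roll":0}]' 22
python3 -c "
from h import *
s=snap('wrist',13)"
```

```text
time: 16.05
ee_pos: [0.4595, -0.1702, 0.0708]
tcp_rot: [0.255, -3.131, -0.0]
wrist_force: [-3.8, 1.7, 5.8]
finger_gap: 0.0006
time: 17.05
ee_pos: [0.4595, -0.1702, 0.0708]
tcp_rot: [0.255, -3.131, -0.0]
wrist_force: [-4.0, 1.9, 5.1]
finger_gap: 0.0003
17.1 [ 0.4595 -0.1702  0.0709] [-4.31  1.76  4.42] 0.0003
```

View pics/wrist13.png

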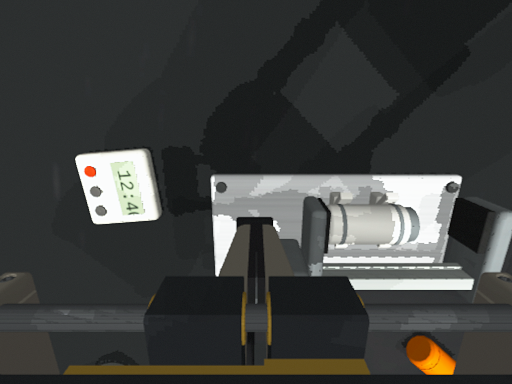

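The jaw has run back (pad at (470,235)). I'll hold one more second and check that it has stopped.

```bash
python3 -m inch '[{"claw":1,"delta_pos":[0,0,-0.05],"roll":0},{"claw":1,"delta_pos":[0,0,-0.05],"roll":0},{"claw":1,"delta_pos":[0,0,-0.05],"roll":0},{"claw":1,"delta_pos":[0,0,-0.05],"roll":0},{"claw":1,"delta_pos":[0,0,-0.05],"roll":0},{"claw":1,"delta_pos":[0,0,-0.05],"roll":0},{"claw":1,"delta_pos":[0,0,-0.05],"roll":0},{"claw":1,"delta_pos":[0,0,-0.05],"roll":0}]' 22
python3 - <<'E'
from h import *
s=snap('wrist',14); a=pickle.load(open("wrist13.pkl","rb"))
print(np.abs(s["pixels"].astype(int)-a["pixels"])[150:280,430:510].mean())
im=s["pixels"][160:300,300:512]; cv2.imwrite("pics/w14c.png",cv2.resize(im,None,fx=3.7,fy=3.7,interpolation=cv2.INTER_CUBIC))
r=s["pixels"][230].max(axis=1).astype(int); print([(u,int(r[u])) for u in range(440,512)])
for u in (470,480,490): print(u,inv(onz(s,u,230,.062)))
E
```

```text
time: 18.1
ee_pos: [0.4596, -0.1702, 0.0704]
tcp_rot: [0.255, -3.131, -0.0]
wrist_force: [-3.5, 1.7, 5.6]
finger_gap: 0.0007
18.15 [ 0.4596 -0.1702  0.0704] [-3.43  1.98  5.16] 0.0004
3.595320512820513
[(440, 145), (441, 151), (442, 153), (443, 153), (444, 152), (445, 153), (446, 154), (447, 157), (448, 110), (449, 31), (450, 15), (451, 18), (452, 17), (453, 18), (454, 16), (455, 18), (456, 17), (457, 18), (458, 18), (459, 17), (460, 16), (461, 15), (462, 20), (463, 15), (464, 17), (465, 17), (466, 18), (467, 16), (468, 17), (469, 16), (470, 18), (471, 19), (472, 16), (473, 20), (474, 16), (475, 17), (476, 16), (477, 17), (478, 19), (479, 18), (480, 19), (481, 17), (482, 17), (483, 26), (484, 38), (485, 48), (486, 50), (487, 49), (488, 52), (489, 55), (490, 54), (491, 55), (492, 58), (493, 76), (494, 92), (495, 106), (496, 123), (497, 138), (498, 150), (499, 156), (500, 165), (501, 174), (502, 180), (503, 187), (504, 188), (505, 189), (506, 188), (507, 187), (508, 187), (509, 188), (510, 189), (511, 189)]
470 [137.   48.9]
480 [144.3  48.9]
490 [151.6  48.9]
```

View pics/w14c.png

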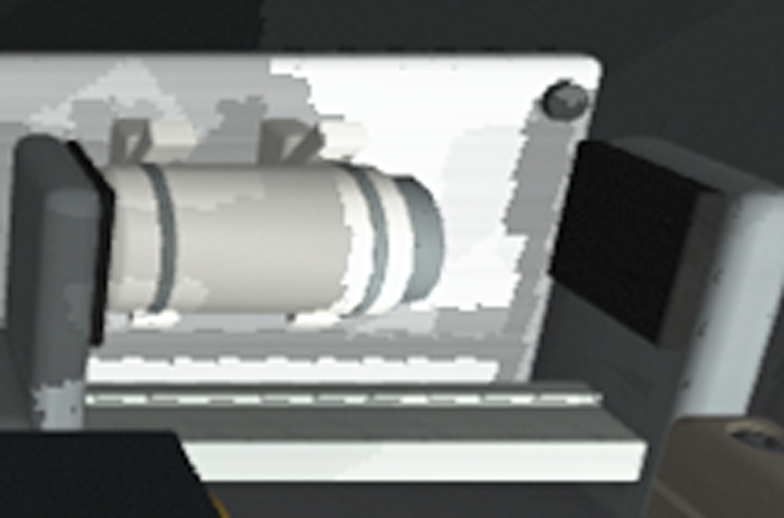

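Pad face is now at 147 mm, fully open and matching the description, and the cap flange is on the rim. Lifting off the tab and retreating.

```bash
python3 -m inch '[{"claw":1,"delta_pos":[0,0,1],"roll":0},{"claw":1,"delta_pos":[0,0,3],"roll":0},{"claw":1,"delta_pos":[0,0,7],"roll":0},{"claw":1,"delta_pos":[0,0,12],"roll":0},{"claw":1,"delta_pos":[0,0,15],"roll":0},{"claw":1,"delta_pos":[-2,-1,16],"roll":0},{"claw":1,"delta_pos":[-4,-2,16],"roll":0},{"claw":1,"delta_pos":[-4,-2,16],"roll":0}]' 22
python3 - <<'E'
from h import *
a=pickle.load(open("wrist14.pkl","rb")); print("cap",inv(onz(a,419.7,223,.059)),"rim",inv(onz(a,300+412/3.7,223,.061)))
s=snap('wrist',15); snap('side',15); t=snap('top',15)
im=s["pixels"][80:260,180:420]; cv2.imwrite("pics/w15c.png",cv2.resize(im,None,fx=3.3,fy=3.3,interpolation=cv2.INTER_CUBIC))
E
```

```text
time: 19.15
ee_pos: [0.4196, -0.1909, 0.2308]
tcp_rot: [-0.252, 3.13, -0.002]
wrist_force: [0.8, -0.4, -0.5]
finger_gap: 0.0003
cap [101.3  53.1] rim [93.9 53.9]
19.2 [ 0.42   -0.1905  0.2305] [-0.99  0.22 -0.56] 0.0003
19.25 [ 0.4202 -0.1903  0.2304] [-0.93 -0.65  0.03] 0.0004
19.3 [ 0.4203 -0.1901  0.2302] [-0.43  0.27 -0.13] 0.0005
```

View pics/w15c.png

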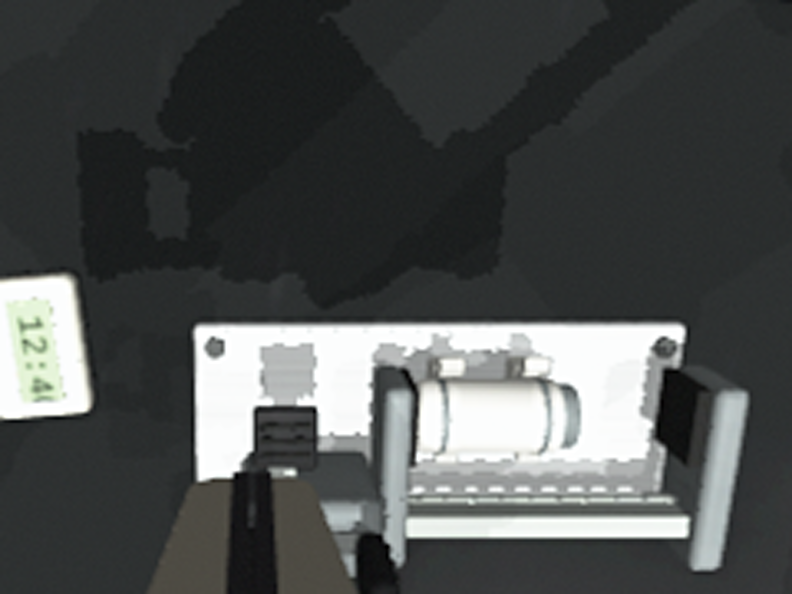

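View pics/side15.png

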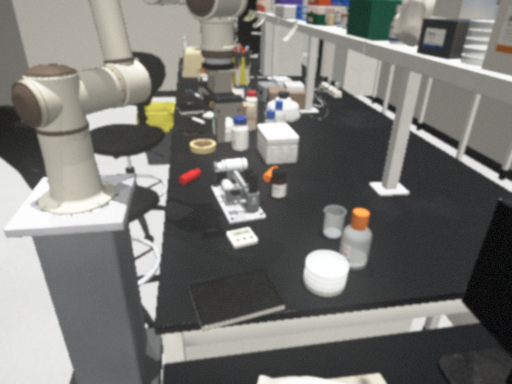

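The jaw is open, the tab is up, the cartridge lies in its nest with the cap on the rim (cap face to rim 7.4 mm against a flange of 8 mm), and the other things are unmoved. Handing in.

```bash
python3 -c "
from plant import ticket
print(ticket.finish_job())"
```

```text
the job is handed in; nothing more can be done
None
```

The job is done and handed in at about 19 s of the 51 s allowed. The cap is fully home, the jaw is back fully open, and the cartridge is lying in its nest.

**Pressing:** I made three full strokes, then a fourth in small steps while watching the wrist force. On the last steps the push came from moving the arm at a fixed finger opening. The cap stalled home with the trigger force at 21.7 N. Less about 10 N of spring and drag, that is roughly 11 N on the cap.

**Release:** I pressed the tab about 7 mm with shut fingers and held it for over 2 s, until the jaw had stopped.

**Last checks:**
- **Jaw:** the pad face measured 147 mm, which is fully open.
- **Cap:** cap face to barrel rim measured 7.4 mm against the 8 mm flange, with no gap visible.
- **Bench:** the tab is up, and the timer, jar, beaker and dishes look unmoved in the side view. The gripper stayed clear of the cartridge.

**Disagreements:**
- The jaw started about one notch (6 mm) closed, not fully open as I had assumed. I noticed this before the final stroke.
- On the last stroke, trigger travel (assuming 2 mm idle) suggested up to about 23 N on the cap, against about 11 N from the wrist force. Both are under 25 N. I trusted the force reading, because the trigger travel is measured through the arm bending under load.

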